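Prove the tester's emergency stop, then pass the heaters through the coil

TASK

Test the batch of cartridge heaters on the through-coil tester. First prove its emergency stop before any heater goes in: push the red mushroom in until it stays down, take your hand away, then twist it clockwise so that it comes back up. Then feed every heater lying on the black mat endwise through the tester's guide tube, from the mat's side and out on the other side (never take one past the tester any other way), and lay each one flat on the floor of the aluminium tray there, side by side; leave the other things on the bench where they are.

Things in the scene. Friction and masses are not known exactly. Their poses are not given: they have to be found in the camera images.
- tube_mid (a point): centre of the level guide tube through the tester (blue box 110 mm wide, 56 mm long along the tube, 112 mm tall, on a 130 x 150 x 12 mm plate, fixed). The tube runs along this y axis, 75 mm above the bench; square bore 22 mm, 38 mm each way from here, then steel mouths flaring to 34 mm (40 mm over all) out to 48 mm; these stand 20 mm out of the box
- mouth_left (a point): centre of the tube's open mouth 48 mm along +y of tube_mid (the end on the robot's left)
- mouth_right (a point): centre of the tube's open mouth 48 mm along -y of tube_mid (the end on the robot's right)
- stop (a joint): how far the mushroom head is pushed in, m: 0 fully up, 0.0085 the end. Sprung: about 6 N at first, 13 N at the bottom; past about 0.0075 a catch snaps in and holds it at 0.007 when let go. Once the head is twisted the spring lifts it back to 0 (or does so when the grip lets go)
- stop_head (a joint): twist of the mushroom head, rad, growing clockwise as seen from above, 0 to 1.05, sprung back to 0; about 0.55 frees the catch (turn 0.7 to 0.9 to be sure). Torque needed about 0.07 N m
- stop_top (a point): centre of the top of the red mushroom head (ribbed disc 40 mm across, 22 mm thick, on a stem) over the middle of a yellow box 90 x 90 x 65 mm, fixed to the bench behind the tester. Fully up, its top is 107 mm and its underside 85 mm above the bench
- mat_top (a point): middle of the top of the black rubber mat (260 mm in its x, 230 mm in its y, 4 mm thick, fixed) where the heaters wait; on the robot's right or left, always on the other side of the tester from the tray
- tray_in (a point): middle of the inner floor of the aluminium tray for passed heaters, on the other side of the tester from the mat; inside 212 mm along its x and 252 mm along its y, floor 4 mm and rim 24 mm above the bench, fixed
- heater1_mid (a point): a straight square-section cartridge heater lying flat on the mat at the start: steel, 18 x 18 mm, 200 mm long, about 0.28 kg, with a short white ceramic end; either end may go first. The point is its centre, 9 mm above its underside; its y axis runs along the bar. None if absent from this run (two or three are there)
- heater2_mid (a point): a straight square-section cartridge heater lying flat on the mat at the start: steel, 18 x 18 mm, 200 mm long, about 0.28 kg, with a short white ceramic end; either end may go first. The point is its centre, 9 mm above its underside; its y axis runs along the bar. None if absent from this run (two or three are there)
- heater3_mid (a point): a straight square-section cartridge heater lying flat on the mat at the start: steel, 18 x 18 mm, 200 mm long, about 0.28 kg, with a short white ceramic end; either end may go first. The point is its centre, 9 mm above its underside; its y axis runs along the bar. None if absent from this run (two or three are there)
- caliper: bystander, not needed: a digital caliper, 210 mm long, lying flat beside the stop
- tape_roll: bystander, not needed: a roll of paper tape, 80 mm across
- spray: bystander, not needed: a white bottle 150 mm tall
- marker: bystander, not needed: a black marker pen, 130 mm long, lying between the tester and the yellow box
- driver: bystander, not needed: a yellow screwdriver
- mug: bystander, not needed: a white mug
There are look-alikes about, which are no part of the job. Leave any brown look-alike of the part that bears heater3_mid alone.

How it is judged:
On the way, in this order (a step that is already met when the one before it is completed fails the run):
1. the emergency stop is pushed in and stays latched with the hand away (value of joint stop above 0.0055 m and distance between the grasp point and stop_top above 0.05 m), for 0.2 s.
2. the stop has been twisted and stands fully up again, no heater having been brought to the tube or the tray yet (value of joint stop below 0.0015 m and distance between the grasp point and stop_top above 0.05 m and distance between each of heater1_mid, heater2_mid, heater3_mid and tube_mid above 0.13 m and horizontal distance between each of heater1_mid, heater2_mid, heater3_mid and tray_in above 0.2 m), for 0.2 s.
At the end, for the whole second after the job is handed in: The stop stands fully up (within 1.5 mm); every heater that is present lies flat (within 0.1 rad) on the tray's floor, none on top of another (its centre under 16 mm above the floor), within 100 mm of the middle each way, and stays so (value of joint stop below 0.0015 m and x of heater1_mid in the frame of tray_in between -0.1 and 0.1 m and y of heater1_mid in the frame of tray_in between -0.1 and 0.1 m and z of each of heater1_mid, heater2_mid, heater3_mid in the frame of tray_in below 0.016 m and angle between heater1_mid's own y axis and vertical between 1.47 and 1.67 rad and x of heater2_mid in the frame of tray_in between -0.1 and 0.1 m and y of heater2_mid in the frame of tray_in between -0.1 and 0.1 m and angle between heater2_mid's own y axis and vertical between 1.47 and 1.67 rad and x of heater3_mid in the frame of tray_in between -0.1 and 0.1 m and y of heater3_mid in the frame of tray_in between -0.1 and 0.1 m and angle between heater3_mid's own y axis and vertical between 1.47 and 1.67 rad); the robot touches nothing.
It fails at once if a heater is taken past the tester (its centre crosses the middle 60 mm of the tester) otherwise than inside the guide tube ((y of heater1_mid in the frame of tube_mid between -0.03 and 0.03 m and (x of heater1_mid in the frame of tube_mid above 0.015 m or x of heater1_mid in the frame of tube_mid below -0.015 m or z of heater1_mid in the frame of tube_mid above 0.015 m or z of heater1_mid in the frame of tube_mid below -0.015 m)) or (y of heater2_mid in the frame of tube_mid between -0.03 and 0.03 m and (x of heater2_mid in the frame of tube_mid above 0.015 m or x of heater2_mid in the frame of tube_mid below -0.015 m or z of heater2_mid in the frame of tube_mid above 0.015 m or z of heater2_mid in the frame of tube_mid below -0.015 m)) or (y of heater3_mid in the frame of tube_mid between -0.03 and 0.03 m and (x of heater3_mid in the frame of tube_mid above 0.015 m or x of heater3_mid in the frame of tube_mid below -0.015 m or z of heater3_mid in the frame of tube_mid above 0.015 m or z of heater3_mid in the frame of tube_mid below -0.015 m))).
It fails at once if a bystander is shoved more than 50 mm (distance of any of caliper, tape_roll, spray, marker, driver, mug from where it was at the start of the episode above 0.05 m).
Of heater1, heater2, heater3 only 2 to 3 are there at a start; the rules pass over those that are not, and their reading is None.
At some moment in a run one of heater1, heater2, heater3 may be knocked a few centimetres aside while the robot is not near it.
Once in a run the grip may slacken for a moment while it holds something.
It also fails if it takes over 210 s, if anything falls off the work surface, if the arm or the gripper's body presses on something with over 40 N, if the wrist force passes 120 N, or if a joint passes its speed limit or range.

ROBOT

A 7-joint arm with a two-finger parallel gripper is mounted at the origin on the work surface. World frame = base frame: x ahead of the robot, y to its left, z up, the work surface at z = 0. Lengths are in m, angles in rad, forces in N, time in s.
With the tool pointing down it reaches from about 0.4 to 0.85 m from the base axis. Payload 4.5 kg.
Tool frame: the origin (TCP) lies at the very end of the fingers, on their centre line; the grasp point (between the pads) lies 19 mm behind it; z points along the fingers, y is the line along which they close (so a half turn about z gives the same grasp; the last joint's range is limited). The gripper opens to 88 mm and grips with 3 to 60 N. Pads are 18 mm wide; open, the fingers measure 123 mm over their backs; the gripper's body (75 mm by 187 mm) begins 45 mm behind the grasp point.
Start: joints at [1.223, 0.689, -0.195, 1.565, 0.157, 0.902, -0.215], TCP at [0.233, -0.58, 0.239] pointing down, gripper open.
Joint ranges: [-3.01, 3.01], [-0.46, 2.08], [-1.47, 1.51], [0.13, 2.56], [-1, 4.14], [0.04, 2.09], [-2.66, 2.66]. Speed limits (rad/s): [2.57, 2.57, 3.14, 3.14, 3.14, 3.14, 3.14].

INTERFACE

Orientations are given as a unit quaternion [x, y, z, w].
In Python, from plant import r, eyes, nets gives the robot as it stands.
- The arm moves only by the shell command python3 -m pendant 'ROWS' [FORCE]. ROWS is JSON, a list of rows, each an object of numbers: "claw": the opening, from 0 (shut) to 1 (fully open); "dx", "dy", "dz": the shift along the world's x, y, z in mm; "twist": the turn about the world's z in rad. In form: [{"claw": .., "dx": .., "dy": .., "dz": .., "twist": ..}, ...]. A call has 1 to 8 rows; each row is the pose to reach, as a shift and turn from the pose commanded when the call began; what a row does not reach only later rows make up. A row lasts 1/10 s, in which the tool goes at most 50 mm and 8.59 degrees, less where a joint would pass 70% of its speed; a pose out of reach is approached as far as the arm can. A call with a gripper value outside its range is refused whole. The fingers move at their own pace and stop on an object; FORCE is the grip in N (left out, the last holds). Time passes only in rows, so rows that repeat a pose let the fingers close. It gives the time, the measured TCP pose, the force, the opening and the grip force at its end, in the units of the state.
- r.get_state(): the state, without advancing time (a new reading comes with each control period).
- eyes.snapshot(name): name is "side" or "top"; returns (picture, depth): 400x640x3 uint8, blue, green, red; 400x640 float32, m along the optical axis (not along the pixel's ray), 0 where there is no reading.
- eyes.camera_info(name): a dict with "K" (3x3 intrinsics, pixels), "world_to_cam" (4x4, takes a point from world to camera coordinates). Camera axes: x right, y down, z forward; pixel columns grow to the right and rows downward; lengths in m; the calibration is good to about 2 mm. A picture is of the moment at which its call begins. camera_info takes no time and is no camera call.
- r.finish_job(): hands the job in; it is judged then, once.
Trained networks look in the newest picture that a camera, given by its name, has taken for a name from the list of things; names that differ only in an ending like _2 or _b are one class to them, and where a whole thing is asked for, a point or a joint stands for the part that bears it (a point fixed in the world has none). Each returns a list of dicts, best first, with "confidence" (0 to 1); they miss things now and then, are a little off and sometimes report something else, mostly with a low value. They report only what shows in the picture. A call takes as long as a camera call. They do not tell look-alikes from the thing itself.
- nets.spot_in(camera, query): "box" ([left, top, width, height] as shares, 0 to 1, of the picture: columns of its width, rows of its height, round what is visible of it).
- nets.place_of(camera, query): "position" ([column, row] as shares, 0 to 1, of the picture: columns of its width, rows of its height: a listed point, or the origin of a listed thing).
The state is a dict: "clock": time; "q": joint angles; "qd": joint speeds; "joint_torque": joint torques, N m; "tool_pos": TCP position; "eef_rot": TCP orientation; "contact_force": force on the tool from outside, world axes, zero at the start; "moment": the same for the moment, N m; "opening": opening from 0.0 (shut) to 1.0 (fully open); "finger_force": force on a finger pad.
Only numpy, scipy, OpenCV 4.12 (cv2) and the standard library are available. Lean on these libraries where they do the work, as an engineer would, in place of code of your own. Each camera call takes 0.05 s, during which the arm holds its last target. There are 200 camera calls.

## Working session

There is one attempt and no reset: what is moved stays moved. The work goes in short steps, Python scripts to look and compute and a shell command to move; the robot and the scene stay as the last step left them, time stands still between calls to the robot, and variables do not carry over. Pictures are saved under pics/ and viewed, at most 14 in all, crops included, and the job is handed in when it is done.

```bash
mkdir -p pics; ls
cat > h.py <<'E'
from plant import r, eyes, nets
import numpy as np, cv2
def cam(n):
    c=eyes.camera_info(n); return np.array(c["K"]),np.array(c["world_to_cam"])
def px2w(n,u,v,d):
    K,T=cam(n); p=np.array([(u-K[0,2])/K[0,0]*d,(v-K[1,2])/K[1,1]*d,d,1]); return (np.linalg.inv(T)@p)[:3]
def atz(n,u,v,z):
    a=px2w(n,u,v,0.0);b=px2w(n,u,v,1.0); return a+(b-a)*(z-a[2])/(b[2]-a[2])
def w2px(n,p):
    K,T=cam(n); c=(T@np.append(p,1))[:3]; q=K@c; return q[:2]/q[2]
def cloud(n,dep):
    K,T=cam(n); v,u=np.mgrid[0:400,0:640]; d=dep
    P=np.stack([(u-K[0,2])/K[0,0]*d,(v-K[1,2])/K[1,1]*d,d,np.ones_like(d)],-1)
    return (P@np.linalg.inv(T).T)[...,:3]
E
python3 - <<'E'
from h import *
for n in("top","side"):
    im,d=eyes.snapshot(n); cv2.imwrite(f"pics/{n}0.png",im); np.save(n+"0.npy",d)
    K,T=cam(n); print(n,K[0,0],np.linalg.inv(T)[:3,3].round(3),np.linalg.inv(T)[:3,2].round(2))
    for q in ["tube_mid","mouth_left","mouth_right","stop_top","mat_top","tray_in","heater1_mid"]:
        for o in nets.place_of(n,q)[:5]:
            u,v=o["position"][0]*640,o["position"][1]*400
            z={"tube_mid":.075,"mouth_left":.075,"mouth_right":.075,"stop_top":.107,"mat_top":.004,"tray_in":.004}.get(q,.013)
            print(q,round(o["confidence"],2),round(u),round(v),atz(n,u,v,z).round(3))
print(r.get_state())
E
```

```text
pics
top 383.57466425159976 [0.346 0.011 1.006] [ 0.15 -0.01 -0.99]
tube_mid 0.68 314 207 [0.466 0.006 0.075]
mouth_left 0.68 295 206 [0.468 0.051 0.075]
mouth_right 0.56 334 209 [ 0.46  -0.042  0.075]
mouth_right 0.25 419 203 [ 0.477 -0.252  0.075]
stop_top 0.72 287 125 [0.663 0.071 0.107]
stop_top 0.58 362 101 [ 0.726 -0.113  0.107]
stop_top 0.42 427 202 [ 0.474 -0.261  0.107]
stop_top 0.19 209 196 [0.489 0.255 0.107]
mat_top 0.59 428 204 [ 0.482 -0.296  0.004]
tray_in 0.62 212 194 [0.51  0.276 0.004]
tray_in 0.34 313 207 [0.474 0.007 0.004]
tray_in 0.22 361 100 [ 0.771 -0.123  0.004]
heater1_mid 0.7 434 247 [ 0.37  -0.303  0.013]
side 447.06522665843545 [-0.103  0.95   0.829] [ 0.45 -0.7  -0.55]
tube_mid 0.65 235 222 [0.662 0.236 0.075]
tube_mid 0.55 339 208 [0.459 0.009 0.075]
mouth_left 0.83 324 217 [0.468 0.074 0.075]
mouth_right 0.78 345 201 [ 0.462 -0.031  0.075]
mouth_right 0.47 234 224 [0.656 0.244 0.075]
stop_top 0.55 268 185 [0.677 0.068 0.107]
mat_top 0.57 374 181 [ 0.499 -0.298  0.004]
mat_top 0.48 309 216 [0.563 0.012 0.004]
tray_in 0.79 263 272 [0.516 0.292 0.004]
heater1_mid 0.73 402 184 [ 0.401 -0.32   0.013]
{'clock': 0.8, 'q': array([ 1.22280725,  0.68908554, -0.19462398,  1.5652938 ,  0.15732097,
        0.90249578, -0.21508221]), 'qd': array([ 0.00100173,  0.00010728, -0.00099587,  0.00010825, -0.00181406,
       -0.00057941, -0.0002523 ]), 'joint_torque': array([ 9.03930891e-05, -5.27437699e+01, -1.26723435e+00, -1.53734887e+01,
       -5.19276329e-02, -8.44120786e-04,  3.78215032e-05]), 'tool_pos': array([ 0.23290597, -0.58001481,  0.23875402]), 'eef_rot': array([9.81828173e-01, 1.89772063e-01, 1.57319447e-05, 5.01030866e-05]), 'contact_force': array([-0.16286213, -0.06092865, -0.29670315]), 'moment': array([ 0.00726317,  0.00690216, -0.01063087]), 'finger_force': 0.0, 'opening': 0.998019870833641}
```

View pics/top0.png

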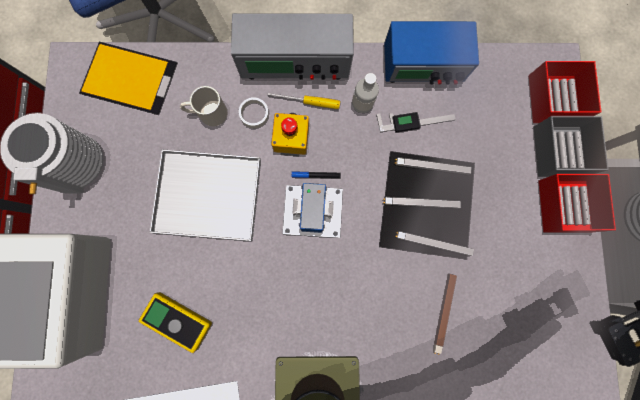

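View pics/side0.png

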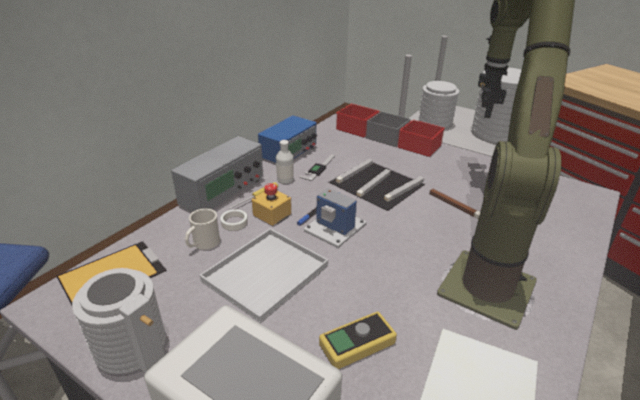

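Top view shows the mat on the right, with steel heaters at about (432,165), (424,204) and (434,244). There is a brown look-alike at (446,313), off the mat, which I'll leave alone. The red stop is at (289,126), the tester at (312,208) and the tray at (207,196). The metal rods in the red bins at about (565,95) and (575,205) are also not mine. Next come the precise measurements and one close crop.

```bash
cat >> h.py <<'E'
def rect(mask):
    n,l,s,c=cv2.connectedComponentsWithStats(mask.astype(np.uint8)); return n,l,s,c
def axis(P):
    m=P.mean(0); U,S,V=np.linalg.svd(P-m); v=V[0]; v=v if v[1]>0 else -v
    t=(P-m)@v; w=(P-m)@np.array([-v[1],v[0]]); mid=m+v*(t.max()+t.min())/2; mid=mid+np.array([-v[1],v[0]])*(w.max()+w.min())/2*0
    return mid,np.arctan2(-v[0],v[1]),np.ptp(t),np.ptp(w)
def heaters(im,d,ylim=(-.5,-.12),xlim=(.3,.72)):
    C=cloud("top",d); g=im.astype(int)
    m=(g.min(2)>120)&(C[...,2]>.006)&(C[...,2]<.05)&(C[...,1]>ylim[0])&(C[...,1]<ylim[1])&(C[...,0]>xlim[0])&(C[...,0]<xlim[1])
    n,l,s,c=rect(m)
    out=[]
    for i in range(1,n):
        if s[i,4]>120:
            vv,uu=np.where(l==i)
            P=np.array([atz("top",u,v,.022)[:2] for u,v in zip(uu,vv)])
            a=axis(P); out.append((a[0].round(4),round(a[1],3),round(a[2],3),round(a[3],3),round(float(np.median(C[l==i][:,2])),4),s[i,4]))
    return out
E
python3 - <<'E'
from h import *
im=cv2.imread("pics/top0.png");d=np.load("top0.npy");C=cloud("top",d);g=im.astype(int)
for h in heaters(im,d): print("H",h)
# stop: red
m=(g[...,2]>130)&(g[...,1]<80)&(C[...,0]>.55)&(C[...,0]<.8)&(abs(C[...,1])<.2)
vv,uu=np.where(m); print("stop",m.sum(),uu.min(),uu.max(),vv.min(),vv.max(),np.percentile(C[m],[5,50,95],axis=0).round(4))
t=m&(C[...,2]>.1); print("top",t.sum(),C[t].mean(0).round(4), (C[t].max(0)+C[t].min(0))/2)
# box top
b=(abs(C[...,2]-.112)<.006)&(abs(C[...,0]-.47)<.09)&(abs(C[...,1])<.07)
print("box",b.sum(),cv2.minAreaRect((C[b][:,:2]*1000).astype(np.float32)),np.median(C[b],0))
p=(abs(C[...,2]-.012)<.005)&(abs(C[...,0]-.47)<.1)&(abs(C[...,1]-.005)<.1)
print("plate",p.sum(),cv2.minAreaRect((C[p][:,:2]*1000).astype(np.float32)))
for nm,y in (("mL",.05),("mR",-.045)):
    q=(abs(C[...,2]-.095)<.008)&(abs(C[...,0]-.47)<.05)&(abs(C[...,1]-y)<.014)
    print(nm,q.sum(),C[q].mean(0).round(4),C[q].min(0).round(4),C[q].max(0).round(4))
mt=(g.max(2)<70)&(abs(C[...,0]-.48)<.2)&(abs(C[...,1]+.3)<.2)&(abs(C[...,2]-.004)<.006)
print("mat",cv2.minAreaRect((C[mt][:,:2]*1000).astype(np.float32)))
rm=(C[...,2]>.019)&(C[...,2]<.03)&(abs(C[...,0]-.5)<.2)&(abs(C[...,1]-.28)<.17)
print("rim",cv2.minAreaRect((C[rm][:,:2]*1000).astype(np.float32)))
cv2.imwrite("pics/crop0.png",np.hstack([cv2.resize(im[150:250,265:365],(400,400),interpolation=2),cv2.resize(im[150:260,375:485],(400,400),interpolation=2)]))
E
```

```text
H (array([ 0.5841, -0.3092]), np.float64(-0.134), np.float64(0.195), np.float64(0.017), 0.0216, np.int32(463))
H (array([ 0.4858, -0.2758]), np.float64(-0.055), np.float64(0.195), np.float64(0.017), 0.0216, np.int32(493))
H (array([ 0.3799, -0.3034]), np.float64(-0.237), np.float64(0.197), np.float64(0.017), 0.0218, np.int32(519))
stop 153 281 296 118 132 [[0.6497 0.0525 0.1035]
 [0.6658 0.0693 0.1064]
 [0.6796 0.0841 0.1088]]
top 153 [0.6646 0.068  0.1063] [0.66437699 0.06835938 0.10557805]
box 1079 ((464.4824523925781, 9.713958740234375), (56.94899368286133, 109.73811340332031), 85.40913391113281) [0.46367231 0.00876138 0.1114772 ]
plate 1704 ((485.29486083984375, 8.273178100585938), (150.0150604248047, 171.87289428710938), 86.25322723388672)
mL 119 [0.4664 0.0484 0.0918] [0.4222 0.0374 0.0875] [0.5088 0.059  0.1028]
mR 47 [ 0.4617 -0.0347  0.0928] [ 0.4423 -0.0394  0.0888] [ 0.4787 -0.032   0.0977]
mat ((491.6042785644531, -245.03054809570312), (131.27944946289062, 258.65045166015625), 81.55542755126953)
rim ((551.8343505859375, 266.43023681640625), (296.4866027832031, 312.4903869628906), 85.3238754272461)
```

View pics/crop0.png

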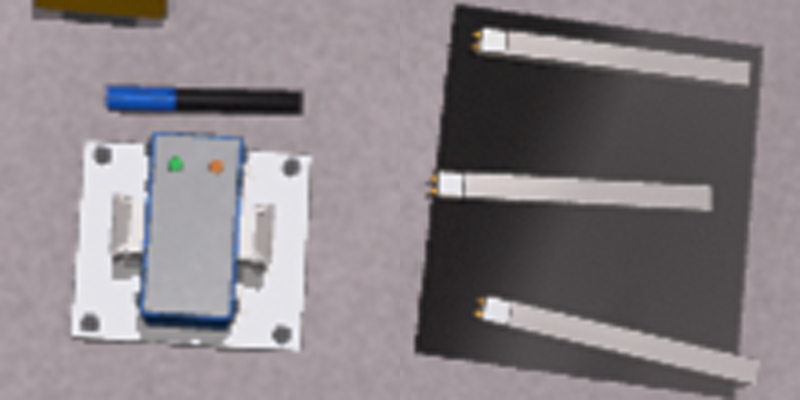

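Confirmed: three steel heaters lie on the mat, yaws about -0.13, -0.05 and -0.24. The tester sits at about (0.464, 0.008), yaw about -0.08, and the stop at (0.6645, 0.068) with its top at 0.106. I'll go over the stop with the fingers shut.

```bash
python3 -m pendant '[{"claw":0,"dx":216,"dy":324,"dz":0,"twist":1.03},{"claw":0,"dx":216,"dy":324,"dz":0,"twist":1.03},{"claw":0,"dx":216,"dy":324,"dz":0,"twist":1.03},{"claw":0,"dx":432,"dy":648,"dz":0,"twist":1.03},{"claw":0,"dx":432,"dy":648,"dz":0,"twist":1.03},{"claw":0,"dx":432,"dy":648,"dz":0,"twist":1.03},{"claw":0,"dx":432,"dy":648,"dz":0,"twist":1.03},{"claw":0,"dx":432,"dy":648,"dz":0,"twist":1.03}]'; python3 -c "from h import *;print(r.get_state())"
```

```text
clock: 1.6
tool_pos: [0.4556, -0.2457, 0.2389]
eef_rot: [0.76, 0.65, 0.0, 0.0]
contact_force: [-0.2, -1.4, 0.5]
opening: 0.296
finger_force: 0.0
{'clock': 1.6, 'q': array([ 0.69680606,  0.57651827, -0.4637374 ,  1.87825746,  0.35814115,
        0.76869276, -0.1195595 ]), 'qd': array([-1.01850444,  0.02237069,  0.08219299, -0.07788329, -0.05366057,
        0.01407714, -0.97133866]), 'joint_torque': array([  5.28250203, -45.11330366,  -4.26743656, -11.62565768,
         0.04949182,   0.20285991,   1.54892866]), 'tool_pos': array([ 0.45563102, -0.24571317,  0.23891573]), 'eef_rot': array([7.60277105e-01, 6.49598823e-01, 2.16523540e-04, 2.13375697e-04]), 'contact_force': array([-0.19074213, -1.38041715,  0.5351095 ]), 'moment': array([ 0.01998255, -0.1502086 ,  0.05371916]), 'finger_force': 0.0, 'opening': 0.2962149435172687}
```

```bash
python3 -m pendant '[{"claw":0,"dx":209,"dy":314,"dz":0,"twist":0},{"claw":0,"dx":209,"dy":314,"dz":0,"twist":0},{"claw":0,"dx":209,"dy":314,"dz":0,"twist":0},{"claw":0,"dx":209,"dy":314,"dz":0,"twist":0},{"claw":0,"dx":209,"dy":314,"dz":0,"twist":0},{"claw":0,"dx":209,"dy":314,"dz":0,"twist":0},{"claw":0,"dx":209,"dy":314,"dz":0,"twist":0},{"claw":0,"dx":209,"dy":314,"dz":0,"twist":0}]'; python3 -m pendant '[{"claw":0,"dx":0,"dy":0,"dz":0,"twist":0},{"claw":0,"dx":0,"dy":0,"dz":0,"twist":0}]'
```

```text
clock: 2.4
tool_pos: [0.6652, 0.0725, 0.2388]
eef_rot: [0.76, 0.65, 0.002, -0.001]
contact_force: [-0.3, -0.3, 0.3]
opening: 0.003
finger_force: 0.0
clock: 2.6
tool_pos: [0.6635, 0.0667, 0.2383]
eef_rot: [0.761, 0.649, -0.001, 0.0]
contact_force: [0.2, -0.5, -0.2]
opening: 0.001
finger_force: 0.0
```

```bash
python3 -m pendant '[{"claw":0,"dx":1,"dy":1,"dz":-50,"twist":0},{"claw":0,"dx":1,"dy":1,"dz":-100,"twist":0},{"claw":0,"dx":1,"dy":1,"dz":-120,"twist":0},{"claw":0,"dx":1,"dy":1,"dz":-128,"twist":0},{"claw":0,"dx":1,"dy":1,"dz":-133,"twist":0},{"claw":0,"dx":1,"dy":1,"dz":-137,"twist":0},{"claw":0,"dx":1,"dy":1,"dz":-139,"twist":0},{"claw":0,"dx":1,"dy":1,"dz":-139,"twist":0}]'
```

```text
clock: 3.4
tool_pos: [0.6641, 0.0654, 0.1022]
eef_rot: [0.762, 0.648, -0.001, 0.001]
contact_force: [-5.6, -3.0, 8.4]
opening: 0.005
finger_force: 4.1
```

```bash
python3 -m pendant '[{"claw":0,"dx":0,"dy":0,"dz":-3,"twist":0},{"claw":0,"dx":0,"dy":0,"dz":-5,"twist":0},{"claw":0,"dx":0,"dy":0,"dz":-6,"twist":0},{"claw":0,"dx":0,"dy":0,"dz":-6,"twist":0}]'
```

```text
clock: 3.8
tool_pos: [0.6644, 0.0655, 0.0989]
eef_rot: [0.762, 0.648, -0.001, 0.001]
contact_force: [-10.1, -3.8, 22.1]
opening: 0.003
finger_force: 11.2
```

Bottomed out (22 N, z 0.0989). I'll back off, open the claw and look.

```bash
python3 -m pendant '[{"claw":0,"dx":0,"dy":0,"dz":40,"twist":0},{"claw":0.5,"dx":0,"dy":0,"dz":80,"twist":0},{"claw":0.8,"dx":0,"dy":0,"dz":80,"twist":0.08},{"claw":0.8,"dx":0,"dy":0,"dz":80,"twist":0.08},{"claw":0.8,"dx":0,"dy":0,"dz":80,"twist":0.08},{"claw":0.8,"dx":0,"dy":0,"dz":80,"twist":0.08},{"claw":0.8,"dx":0,"dy":0,"dz":80,"twist":0.08}]'
python3 - <<'E'
from h import *
im,d=eyes.snapshot("side"); C=cloud("side",d); g=im.astype(int)
m=(g[...,2]>130)&(g[...,1]<90)&(abs(C[...,0]-.664)<.04)&(abs(C[...,1]-.068)<.04)
print(m.sum(),np.percentile(C[m],[2,50,98],axis=0).round(4), w2px("side",[.6645,.068,.1]))
d0=np.load("side0.npy");im0=cv2.imread("pics/side0.png").astype(int);C0=cloud("side",d0)
m=(im0[...,2]>130)&(im0[...,1]<90)&(abs(C0[...,0]-.664)<.04)&(abs(C0[...,1]-.068)<.04)
print(m.sum(),np.percentile(C0[m],[2,50,98],axis=0).round(4))
E
```

```text
clock: 4.5
tool_pos: [0.6643, 0.0676, 0.173]
eef_rot: [0.735, 0.678, -0.001, -0.0]
contact_force: [0.1, 0.2, -0.2]
opening: 0.525
finger_force: 0.0
18 [[0.6551 0.0627 0.0825]
 [0.6646 0.0866 0.0937]
 [0.6793 0.0899 0.1014]] [271.5927718  187.96182613]
55 [[0.6479 0.061  0.0922]
 [0.6614 0.0763 0.1065]
 [0.6789 0.0901 0.1104]]
```

Latched: the head top now reads about 0.100, against about 0.109 before. Next I open further, descend around the head, grip and twist clockwise.

```bash
python3 -m pendant '[{"claw":0.85,"dx":0,"dy":0,"dz":0,"twist":0},{"claw":0.85,"dx":0,"dy":0,"dz":0,"twist":0},{"claw":0.85,"dx":0,"dy":0,"dz":0,"twist":0},{"claw":0.85,"dx":0,"dy":0,"dz":-40,"twist":0},{"claw":0.85,"dx":0,"dy":0,"dz":-70,"twist":0},{"claw":0.85,"dx":0,"dy":0,"dz":-89,"twist":0},{"claw":0.85,"dx":0,"dy":0,"dz":-89,"twist":0}]' 20;  python3 -m pendant '[{"claw":0.3,"dx":0,"dy":0,"dz":0,"twist":0},{"claw":0.3,"dx":0,"dy":0,"dz":0,"twist":0},{"claw":0.3,"dx":0,"dy":0,"dz":0,"twist":0},{"claw":0.3,"dx":0,"dy":0,"dz":0,"twist":0},{"claw":0.3,"dx":0,"dy":0,"dz":0,"twist":0}]' 15
```

```text
clock: 5.25
tool_pos: [0.6625, 0.0673, 0.0817]
eef_rot: [0.734, 0.679, -0.003, -0.001]
contact_force: [-0.5, 0.2, 0.1]
opening: 0.854
finger_force: 0.0
clock: 5.75
tool_pos: [0.6675, 0.0677, 0.086]
eef_rot: [0.735, 0.678, 0.003, 0.002]
contact_force: [4.5, 0.6, -1.0]
opening: 0.447
finger_force: 15.0
```

```bash
python3 -m pendant '[{"claw":0.3,"dx":2,"dy":0,"dz":0,"twist":-0.15},{"claw":0.3,"dx":2,"dy":0,"dz":0,"twist":-0.3},{"claw":0.3,"dx":2,"dy":0,"dz":0,"twist":-0.45},{"claw":0.3,"dx":2,"dy":0,"dz":0,"twist":-0.6},{"claw":0.3,"dx":2,"dy":0,"dz":0,"twist":-0.75},{"claw":0.3,"dx":2,"dy":0,"dz":0,"twist":-0.85},{"claw":0.3,"dx":2,"dy":0,"dz":0,"twist":-0.85},{"claw":0.3,"dx":2,"dy":0,"dz":0,"twist":-0.85}]';  python3 -m pendant '[{"claw":0.85,"dx":0,"dy":0,"dz":0,"twist":0},{"claw":0.85,"dx":0,"dy":0,"dz":0,"twist":0},{"claw":0.85,"dx":0,"dy":0,"dz":0,"twist":0},{"claw":0.85,"dx":0,"dy":0,"dz":0,"twist":0},{"claw":0.85,"dx":0,"dy":0,"dz":40,"twist":0.4},{"claw":0.85,"dx":0,"dy":0,"dz":80,"twist":0.8},{"claw":0.85,"dx":0,"dy":0,"dz":100,"twist":0.8},{"claw":0.85,"dx":0,"dy":0,"dz":100,"twist":0.8}]'
python3 - <<'E'
from h import *
im,d=eyes.snapshot("side"); C=cloud("side",d); g=im.astype(int)
m=(g[...,2]>130)&(g[...,1]<90)&(abs(C[...,0]-.664)<.04)&(abs(C[...,1]-.068)<.04)
print(m.sum(),np.percentile(C[m],[2,50,98],axis=0).round(4))
im,d=eyes.snapshot("top")
for h in heaters(im,d): print("H",h)
E
```

```text
clock: 6.55
tool_pos: [0.6675, 0.0681, 0.0869]
eef_rot: [0.949, 0.315, 0.001, 0.0]
contact_force: [-1.8, -1.5, 9.1]
opening: 0.449
finger_force: 15.0
clock: 7.35
tool_pos: [0.6691, 0.0683, 0.1887]
eef_rot: [0.812, 0.584, 0.003, 0.002]
contact_force: [-0.2, 0.9, -0.6]
opening: 0.848
finger_force: 0.0
8 [[0.6541 0.0576 0.0955]
 [0.6593 0.0838 0.0989]
 [0.6816 0.0907 0.1066]]
H (array([ 0.575 , -0.3769]), np.float64(-0.141), np.float64(0.061), np.float64(0.018), 0.0219, np.int32(153))
H (array([ 0.4815, -0.3473]), np.float64(-0.049), np.float64(0.052), np.float64(0.017), 0.0218, np.int32(131))
H (array([ 0.3703, -0.3426]), np.float64(-0.236), np.float64(0.116), np.float64(0.018), 0.0217, np.int32(318))
```

```bash
python3 -m pendant '[{"claw":0.7,"dx":-185,"dy":-384,"dz":0,"twist":0.27},{"claw":0.7,"dx":-185,"dy":-384,"dz":0,"twist":0.27},{"claw":0.7,"dx":-185,"dy":-384,"dz":0,"twist":0.27},{"claw":0.7,"dx":-185,"dy":-384,"dz":0,"twist":0.27},{"claw":0.7,"dx":-185,"dy":-384,"dz":0,"twist":0.27},{"claw":0.7,"dx":-185,"dy":-384,"dz":0,"twist":0.27},{"claw":0.7,"dx":-185,"dy":-384,"dz":0,"twist":0.27},{"claw":0.7,"dx":-185,"dy":-384,"dz":0,"twist":0.27}]';  python3 -m pendant '[{"claw":0.7,"dx":-5,"dy":-5,"dz":-20,"twist":0},{"claw":0.7,"dx":-5,"dy":-5,"dz":-20,"twist":0},{"claw":0.7,"dx":-5,"dy":-5,"dz":-20,"twist":0},{"claw":0.7,"dx":-5,"dy":-5,"dz":-20,"twist":0}]'
python3 - <<'E'
from h import *
im,d=eyes.snapshot("side"); C=cloud("side",d); g=im.astype(int)
m=(g[...,2]>130)&(g[...,1]<90)&(abs(C[...,0]-.664)<.04)&(abs(C[...,1]-.068)<.04)
print(m.sum(),np.percentile(C[m],[2,50,98],axis=0).round(4)); cv2.imwrite("pics/s1.png",cv2.resize(im[120:300,200:480],(784,504)))
im,d=eyes.snapshot("top")
for h in heaters(im,d): print("H",h)
E
```

```text
clock: 8.25
tool_pos: [0.4915, -0.2941, 0.1839]
eef_rot: [0.729, 0.684, -0.0, -0.001]
contact_force: [0.3, -1.1, 0.1]
opening: 0.701
finger_force: 0.0
clock: 8.65
tool_pos: [0.4898, -0.2954, 0.1652]
eef_rot: [0.727, 0.687, 0.001, 0.0]
contact_force: [1.1, 0.4, 0.4]
opening: 0.702
finger_force: 0.0
56 [[0.6478 0.0612 0.0912]
 [0.6598 0.0796 0.1057]
 [0.679  0.09   0.1086]]
H (array([ 0.5878, -0.2815]), np.float64(-0.138), np.float64(0.139), np.float64(0.018), 0.0215, np.int32(314))
H (array([ 0.4889, -0.2279]), np.float64(-0.026), np.float64(0.099), np.float64(0.018), 0.0215, np.int32(222))
H (array([ 0.3929, -0.2486]), np.float64(-0.241), np.float64(0.084), np.float64(0.018), 0.0217, np.int32(199))
H (array([ 0.3663, -0.3598]), np.float64(-0.235), np.float64(0.081), np.float64(0.017), 0.0219, np.int32(215))
```

Stop is fully up again and the heaters are where they were. Descending on the middle heater.

```bash
python3 -m pendant '[{"claw":0.7,"dx":-6,"dy":-21,"dz":-50,"twist":0},{"claw":0.7,"dx":-6,"dy":-21,"dz":-100,"twist":0},{"claw":0.7,"dx":-6,"dy":-21,"dz":-140,"twist":0},{"claw":0.7,"dx":-6,"dy":-21,"dz":-153,"twist":0},{"claw":0.7,"dx":-6,"dy":-21,"dz":-157,"twist":0},{"claw":0.7,"dx":-6,"dy":-21,"dz":-157,"twist":0},{"claw":0.7,"dx":-6,"dy":-21,"dz":-157,"twist":0}]';  python3 -m pendant '[{"claw":0,"dx":0,"dy":0,"dz":0,"twist":0},{"claw":0,"dx":0,"dy":0,"dz":0,"twist":0},{"claw":0,"dx":0,"dy":0,"dz":0,"twist":0},{"claw":0,"dx":0,"dy":0,"dz":0,"twist":0},{"claw":0,"dx":0,"dy":0,"dz":0,"twist":0},{"claw":0,"dx":0,"dy":0,"dz":0,"twist":0}]' 50
```

```text
clock: 9.45
tool_pos: [0.4838, -0.319, 0.0098]
eef_rot: [0.728, 0.686, 0.001, 0.002]
contact_force: [0.4, -0.5, 0.3]
opening: 0.699
finger_force: 0.0
clock: 10.05
tool_pos: [0.4827, -0.3186, 0.0078]
eef_rot: [0.728, 0.686, 0.0, 0.0]
contact_force: [0.3, -0.7, 1.1]
opening: 0.198
finger_force: 50.0
```

```bash
python3 -m pendant '[{"claw":0,"dx":0,"dy":0,"dz":20,"twist":0},{"claw":0,"dx":0,"dy":0,"dz":45,"twist":0},{"claw":0,"dx":0,"dy":0,"dz":62,"twist":-0.024},{"claw":0,"dx":-18,"dy":30,"dz":62,"twist":-0.024},{"claw":0,"dx":-35,"dy":60,"dz":62,"twist":-0.024},{"claw":0,"dx":-35,"dy":90,"dz":62,"twist":-0.024},{"claw":0,"dx":-35,"dy":90,"dz":62,"twist":-0.024},{"claw":0,"dx":-35,"dy":90,"dz":62,"twist":-0.024}]' 50
python3 - <<'E'
from h import *
s=r.get_state();print(s["tool_pos"],s["eef_rot"])
im,d=eyes.snapshot("side"); cv2.imwrite("pics/s2.png",cv2.resize(im[130:270,280:460],(772,600),interpolation=2))
im,d=eyes.snapshot("top"); cv2.imwrite("pics/t2.png",cv2.resize(im[150:250,270:430],(800,500),interpolation=2))
C=cloud("top",d);g=im.astype(int)
m=(g.min(2)>120)&(C[...,2]>.06)&(C[...,2]<.1)&(C[...,1]<-.06)&(C[...,1]>-.2)&(abs(C[...,0]-.45)<.05)
n,l,st,c=rect(m);i=1+np.argmax(st[1:,4]);vv,uu=np.where(l==i)
P=np.array([atz("top",u,v,.084)[:2] for u,v in zip(uu,vv)]);print(axis(P),P.max(0),np.median(C[l==i][:,2]))
Q=C[l==i];print(np.polyfit(Q[:,1],Q[:,2],1))
E
```

```text
clock: 10.85
tool_pos: [0.4473, -0.228, 0.0696]
eef_rot: [0.735, 0.678, -0.0, -0.0]
contact_force: [0.0, -1.0, -2.0]
opening: 0.201
finger_force: 50.0
[ 0.44727087 -0.22801048  0.06964115] [ 7.35186217e-01  6.77865142e-01 -2.07690702e-04 -1.79135241e-04]
(array([ 0.45313319, -0.14388265]), np.float64(-0.08916252588599483), np.float64(0.11242106041732784), np.float64(0.017616579014648873)) [ 0.46485045 -0.08806969] 0.08309224103563101
[-0.01958964  0.08001978]
```

View pics/s2.png

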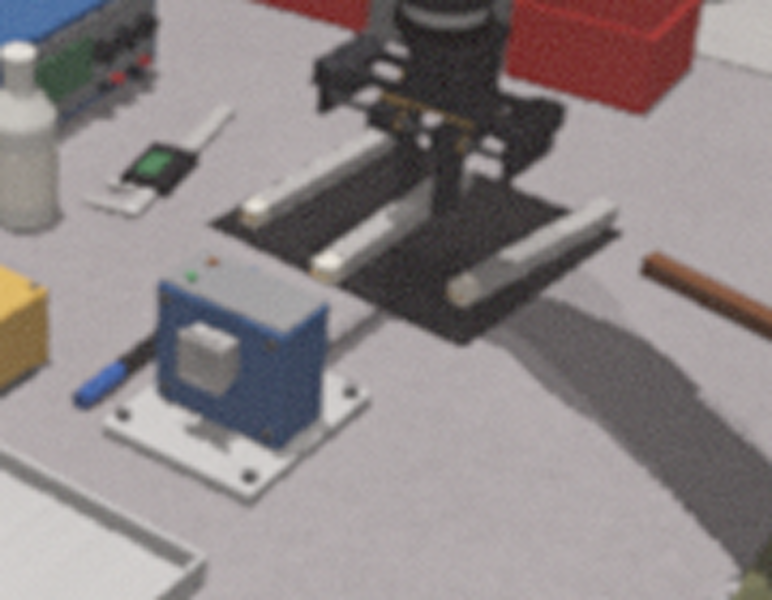

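View pics/t2.png

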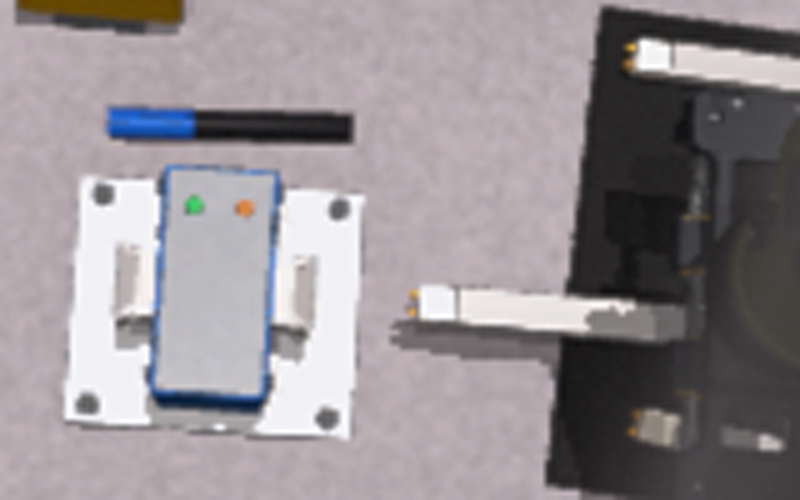

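The side view shows the bar held level between the others. In the top view its tip (420,300) lines up with the right mouth (304,294). I'll raise it 2 mm and feed.

```bash
python3 -m pendant '[{"claw":0,"dx":1,"dy":15,"dz":2,"twist":0},{"claw":0,"dx":3,"dy":30,"dz":2,"twist":0},{"claw":0,"dx":4,"dy":42,"dz":2,"twist":0},{"claw":0,"dx":5,"dy":52,"dz":2,"twist":0},{"claw":0,"dx":5,"dy":60,"dz":2,"twist":0},{"claw":0,"dx":6,"dy":68,"dz":2,"twist":0},{"claw":0,"dx":6,"dy":76,"dz":2,"twist":0},{"claw":0,"dx":6,"dy":76,"dz":2,"twist":0}]' 50
```

```text
clock: 11.75
tool_pos: [0.4533, -0.1512, 0.0718]
eef_rot: [0.735, 0.678, 0.0, -0.0]
contact_force: [0.3, 0.0, -1.2]
opening: 0.199
finger_force: 50.0
```

```bash
python3 -m pendant '[{"claw":0,"dx":1,"dy":15,"dz":0,"twist":0},{"claw":0,"dx":2,"dy":30,"dz":0,"twist":0},{"claw":0,"dx":4,"dy":45,"dz":0,"twist":0},{"claw":0,"dx":5,"dy":60,"dz":0,"twist":0},{"claw":0,"dx":6,"dy":75,"dz":0,"twist":0},{"claw":0,"dx":7,"dy":86,"dz":0,"twist":0},{"claw":0,"dx":7,"dy":86,"dz":0,"twist":0}]' 50
```

```text
clock: 12.45
tool_pos: [0.4606, -0.065, 0.0718]
eef_rot: [0.735, 0.678, 0.001, -0.0]
contact_force: [-0.3, 0.4, -1.8]
opening: 0.197
finger_force: 50.0
```

```bash
python3 -m pendant '[{"claw":0.4,"dx":0,"dy":0,"dz":0,"twist":0},{"claw":0.4,"dx":0,"dy":0,"dz":0,"twist":0},{"claw":0.4,"dx":0,"dy":0,"dz":0,"twist":0},{"claw":0.4,"dx":-2,"dy":-20,"dz":0,"twist":0},{"claw":0.4,"dx":-3,"dy":-42,"dz":-3,"twist":0},{"claw":0.4,"dx":-3,"dy":-42,"dz":-3,"twist":0},{"claw":0.4,"dx":-3,"dy":-42,"dz":-3,"twist":0},{"claw":0,"dx":-3,"dy":-42,"dz":-3,"twist":0}]' 40;python3 -m pendant '[{"claw":0,"dx":0,"dy":0,"dz":0,"twist":0},{"claw":0,"dx":0,"dy":0,"dz":0,"twist":0},{"claw":0,"dx":0,"dy":0,"dz":0,"twist":0}]' 30
python3 - <<'E'
from h import *
im,d=eyes.snapshot("top")
C=cloud("top",d);g=im.astype(int)
m=(g.min(2)>120)&(C[...,2]>.06)&(C[...,2]<.11)&(C[...,1]>.065)&(C[...,1]<.2)&(abs(C[...,0]-.47)<.05)
print(m.sum(),C[m].max(0),C[m].min(0)); print("H",heaters(im,d))
E
```

```text
clock: 13.25
tool_pos: [0.4574, -0.1075, 0.0689]
eef_rot: [0.735, 0.678, 0.001, -0.0]
contact_force: [0.0, -0.3, -0.5]
opening: 0.333
finger_force: 0.0
clock: 13.55
tool_pos: [0.4574, -0.1076, 0.0688]
eef_rot: [0.735, 0.678, 0.0, -0.0]
contact_force: [-0.4, 0.6, -0.3]
opening: 0.2
finger_force: 30.0
29 [0.47766977 0.07719753 0.08415609] [0.4616995  0.06505084 0.06615751]
H []
```

```bash
python3 -m pendant '[{"claw":0,"dx":1,"dy":12,"dz":0,"twist":0},{"claw":0,"dx":2,"dy":24,"dz":0,"twist":0},{"claw":0,"dx":3,"dy":36,"dz":0,"twist":0},{"claw":0,"dx":4,"dy":46,"dz":0,"twist":0},{"claw":0,"dx":4,"dy":52,"dz":0,"twist":0},{"claw":0,"dx":4,"dy":52,"dz":0,"twist":0}]' 40;python3 -m pendant '[{"claw":0.4,"dx":0,"dy":0,"dz":0,"twist":0},{"claw":0.4,"dx":0,"dy":0,"dz":0,"twist":0},{"claw":0.4,"dx":0,"dy":0,"dz":0,"twist":0},{"claw":0.4,"dx":-2,"dy":-20,"dz":0,"twist":0},{"claw":0.4,"dx":-2,"dy":-20,"dz":50,"twist":0},{"claw":0.5,"dx":-2,"dy":-20,"dz":100,"twist":0},{"claw":0.5,"dx":10,"dy":60,"dz":100,"twist":0},{"claw":0.5,"dx":10,"dy":121,"dz":100,"twist":0}]'
```

```text
clock: 14.2
tool_pos: [0.4616, -0.0544, 0.0688]
eef_rot: [0.735, 0.678, 0.001, -0.0]
contact_force: [-1.0, 3.1, 2.9]
opening: 0.198
finger_force: 40.0
clock: 15.0
tool_pos: [0.4712, 0.0204, 0.1702]
eef_rot: [0.739, 0.673, 0.002, 0.002]
contact_force: [1.7, 0.4, 0.5]
opening: 0.503
finger_force: 0.0
```

```bash
python3 -m pendant '[{"claw":0.5,"dx":-2,"dy":48,"dz":0,"twist":0},{"claw":0.5,"dx":-2,"dy":52,"dz":0,"twist":0},{"claw":0.5,"dx":-2,"dy":52,"dz":0,"twist":0}]'
python3 - <<'E'
from h import *
im,d=eyes.snapshot("side"); cv2.imwrite("pics/s3.png",cv2.resize(im[130:270,280:460],(772,600),interpolation=2))
s=r.get_state();print(s["tool_pos"],s["eef_rot"])
E
```

```text
clock: 15.3
tool_pos: [0.4668, 0.0761, 0.1687]
eef_rot: [0.735, 0.678, -0.0, -0.0]
contact_force: [0.1, -0.3, -0.0]
opening: 0.5
finger_force: 0.0
[0.46670178 0.07397289 0.16853376] [ 7.35817221e-01  6.77179781e-01 -7.33098553e-04  1.54898799e-04]
```

View pics/s3.png

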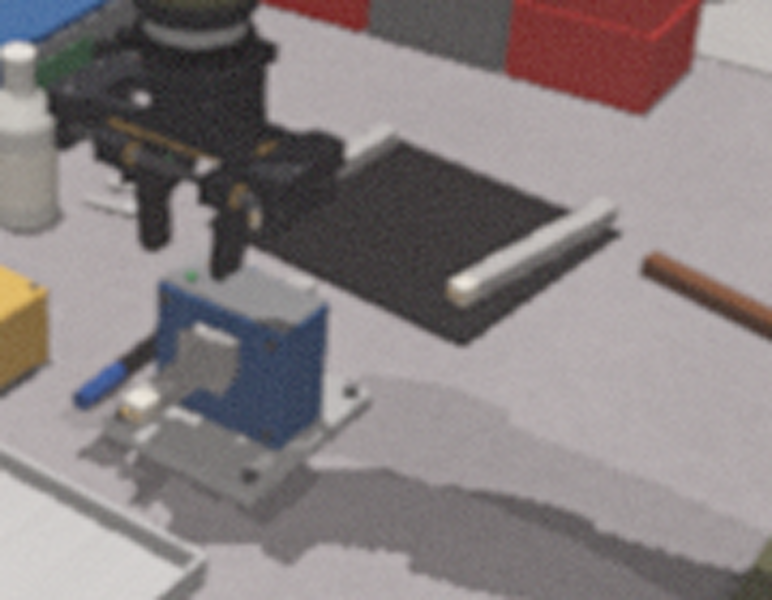

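The heater protrudes from the left mouth (tip near (140,400) in the crop). Gripping it there.

```bash
python3 -m pendant '[{"claw":0.5,"dx":2,"dy":-3,"dz":-45,"twist":0},{"claw":0.5,"dx":2,"dy":-3,"dz":-80,"twist":0},{"claw":0.5,"dx":2,"dy":-3,"dz":-99,"twist":0},{"claw":0.5,"dx":2,"dy":-3,"dz":-99,"twist":0},{"claw":0,"dx":2,"dy":-3,"dz":-99,"twist":0},{"claw":0,"dx":2,"dy":-3,"dz":-99,"twist":0},{"claw":0,"dx":2,"dy":-3,"dz":-99,"twist":0},{"claw":0,"dx":2,"dy":-3,"dz":-99,"twist":0}]' 50; python3 -m pendant '[{"claw":0,"dx":0,"dy":0,"dz":1,"twist":0},{"claw":0,"dx":2,"dy":20,"dz":1,"twist":0},{"claw":0,"dx":3,"dy":40,"dz":1,"twist":0},{"claw":0,"dx":5,"dy":60,"dz":1,"twist":0}]'
```

```text
clock: 16.15
tool_pos: [0.4699, 0.0718, 0.0707]
eef_rot: [0.736, 0.677, 0.001, 0.001]
contact_force: [1.5, -0.4, 2.6]
opening: 0.196
finger_force: 49.8
clock: 16.55
tool_pos: [0.4737, 0.1322, 0.0708]
eef_rot: [0.736, 0.677, -0.0, -0.0]
contact_force: [0.5, 0.2, -1.8]
opening: 0.199
finger_force: 49.8
```

```bash
python3 - <<'E'
from h import *
im=cv2.imread("pics/top0.png").astype(int);d=np.load("top0.npy");C=cloud("top",d)
m=(im.min(2)>185)&(abs(C[...,1]-.28)<.18)&(abs(C[...,0]-.5)<.18)&(C[...,2]<.016)
n,l,s,c=rect(m);i=1+np.argmax(s[1:,4])
print(s[i],cv2.minAreaRect((C[l==i][:,:2]*1000).astype(np.float32)))
rr=cv2.minAreaRect((C[l==i][:,:2]*1000).astype(np.float32));print(cv2.boxPoints(rr).round())
E
python3 -m pendant '[{"claw":0,"dx":2,"dy":25,"dz":0,"twist":0},{"claw":0,"dx":4,"dy":50,"dz":0,"twist":0},{"claw":0,"dx":6,"dy":75,"dz":2,"twist":0},{"claw":0,"dx":7,"dy":90,"dz":4,"twist":0},{"claw":0,"dx":7,"dy":90,"dz":4,"twist":0}]'
```

```text
[ 155  154  103   85 7352] ((507.37548828125, 289.2917175292969), (248.8746795654297, 210.26820373535156), 85.17910766601562)
[[392. 174.]
 [602. 156.]
 [623. 404.]
 [413. 422.]]
clock: 17.05
tool_pos: [0.4811, 0.2248, 0.0751]
eef_rot: [0.735, 0.678, 0.001, -0.001]
contact_force: [0.2, 1.0, -1.7]
opening: 0.202
finger_force: 49.8
```

```bash
python3 -m pendant '[{"claw":0,"dx":10,"dy":35,"dz":0,"twist":0},{"claw":0,"dx":20,"dy":70,"dz":0,"twist":0},{"claw":0,"dx":29,"dy":104,"dz":0,"twist":0},{"claw":0,"dx":29,"dy":104,"dz":0,"twist":0},{"claw":0,"dx":29,"dy":104,"dz":0,"twist":0}]'
python3 - <<'E'
from h import *
im,d=eyes.snapshot("top");C=cloud("top",d);g=im.astype(int)
m=(g.min(2)>100)&(C[...,2]>.05)&(C[...,2]<.11)&(C[...,1]>.13)&(C[...,1]<.5)&(abs(C[...,0]-.5)<.08)
n,l,st,c=rect(m)
for i in range(1,n):
    if st[i,4]>30: Q=C[l==i];print(st[i,4],Q.min(0).round(3),Q.max(0).round(3),np.polyfit(Q[:,1],Q[:,2],1).round(3))
E
```

```text
clock: 17.55
tool_pos: [0.5098, 0.3241, 0.0742]
eef_rot: [0.736, 0.677, -0.001, 0.001]
contact_force: [-0.4, -0.7, -1.7]
opening: 0.196
finger_force: 49.8
415 [0.49  0.183 0.067] [0.515 0.32  0.09 ] [0.01  0.082]
```

```bash
python3 -m pendant '[{"claw":0,"dx":0,"dy":3,"dz":-30,"twist":0},{"claw":0,"dx":0,"dy":3,"dz":-50,"twist":0},{"claw":0,"dx":0,"dy":3,"dz":-58,"twist":0},{"claw":0,"dx":0,"dy":3,"dz":-61,"twist":0},{"claw":0,"dx":0,"dy":3,"dz":-64,"twist":0},{"claw":0,"dx":0,"dy":3,"dz":-64,"twist":0}]'
```

```text
clock: 18.2
tool_pos: [0.5106, 0.3284, 0.0113]
eef_rot: [0.736, 0.677, 0.0, 0.0]
contact_force: [0.3, -0.3, -1.9]
opening: 0.2
finger_force: 49.8
```

Not touching yet (-1.9 N); a little lower, then release.

```bash
python3 -m pendant '[{"claw":0,"dx":0,"dy":0,"dz":-2,"twist":0},{"claw":0,"dx":0,"dy":0,"dz":-4,"twist":0},{"claw":0,"dx":0,"dy":0,"dz":-4,"twist":0}]'; python3 -m pendant '[{"claw":0.4,"dx":0,"dy":0,"dz":0,"twist":0},{"claw":0.4,"dx":0,"dy":0,"dz":0,"twist":0},{"claw":0.4,"dx":0,"dy":0,"dz":0,"twist":0},{"claw":0.4,"dx":0,"dy":0,"dz":30,"twist":0},{"claw":0.4,"dx":0,"dy":0,"dz":80,"twist":0},{"claw":0.7,"dx":0,"dy":0,"dz":130,"twist":0},{"claw":0.7,"dx":0,"dy":0,"dz":170,"twist":0},{"claw":0.7,"dx":0,"dy":-50,"dz":190,"twist":0}]'
```

```text
clock: 18.5
tool_pos: [0.5108, 0.3287, 0.0108]
eef_rot: [0.736, 0.677, 0.001, 0.001]
contact_force: [-4.4, -4.0, 25.1]
opening: 0.19
finger_force: 49.8
clock: 19.3
tool_pos: [0.5107, 0.2914, 0.1997]
eef_rot: [0.733, 0.681, 0.007, -0.002]
contact_force: [1.4, 0.1, 1.0]
opening: 0.648
finger_force: 0.0
```

```bash
python3 - <<'E'
from h import *
im,d=eyes.snapshot("top")
for h in heaters(im,d): print("H",h)
E
python3 -m pendant '[{"claw":0.7,"dx":67,"dy":-320,"dz":20,"twist":0},{"claw":0.7,"dx":67,"dy":-320,"dz":20,"twist":0},{"claw":0.7,"dx":67,"dy":-320,"dz":20,"twist":0},{"claw":0.7,"dx":67,"dy":-320,"dz":20,"twist":-0.05},{"claw":0.7,"dx":67,"dy":-550,"dz":20,"twist":-0.05},{"claw":0.7,"dx":67,"dy":-550,"dz":20,"twist":-0.05},{"claw":0.7,"dx":67,"dy":-550,"dz":0,"twist":-0.05},{"claw":0.7,"dx":67,"dy":-550,"dz":0,"twist":-0.05}]'
```

```text
H (array([ 0.5837, -0.3099]), np.float64(-0.133), np.float64(0.196), np.float64(0.019), 0.0217, np.int32(495))
H (array([ 0.3797, -0.3031]), np.float64(-0.237), np.float64(0.197), np.float64(0.019), 0.0218, np.int32(553))
clock: 20.15
tool_pos: [0.5653, -0.1147, 0.2037]
eef_rot: [0.753, 0.658, -0.0, -0.0]
contact_force: [-0.1, -0.1, 0.2]
opening: 0.698
finger_force: 0.0
```

```bash
python3 -m pendant '[{"claw":0.7,"dx":13,"dy":-235,"dz":-10,"twist":0},{"claw":0.7,"dx":13,"dy":-235,"dz":-20,"twist":0},{"claw":0.7,"dx":13,"dy":-235,"dz":-40,"twist":0},{"claw":0.7,"dx":13,"dy":-235,"dz":-60,"twist":0},{"claw":0.7,"dx":13,"dy":-235,"dz":-80,"twist":0},{"claw":0.7,"dx":13,"dy":-235,"dz":-100,"twist":0},{"claw":0.7,"dx":13,"dy":-235,"dz":-110,"twist":0},{"claw":0.7,"dx":13,"dy":-235,"dz":-110,"twist":0}]'
python3 - <<'E'
from h import *
im,d=eyes.snapshot("side"); cv2.imwrite("pics/s4.png",cv2.resize(im[130:310,180:460],(784,504)))
s=r.get_state();print(s["tool_pos"],s["eef_rot"])
E
```

```text
clock: 20.95
tool_pos: [0.5776, -0.3456, 0.0922]
eef_rot: [0.752, 0.659, -0.0, -0.002]
contact_force: [1.0, 0.2, -0.5]
opening: 0.697
finger_force: 0.0
[ 0.57899973 -0.34540169  0.09395415] [ 7.51928549e-01  6.59244010e-01  4.27531772e-04 -7.80107538e-04]
```

View pics/s4.png

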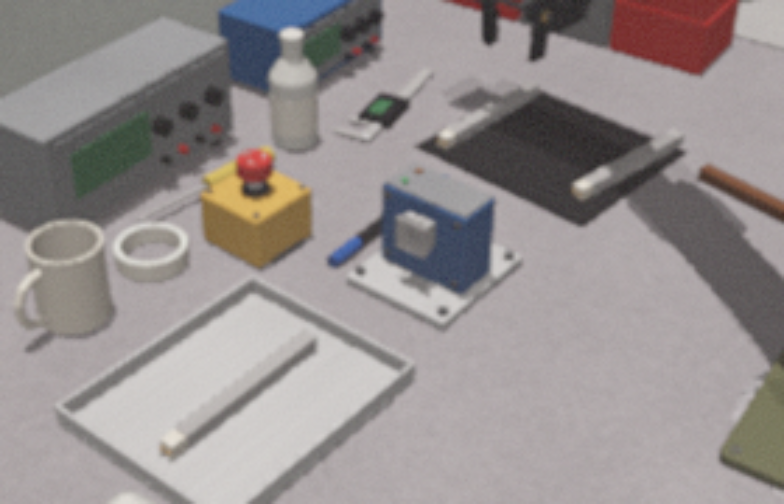

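The first heater lies flat in the middle of the tray, at (240,390) in the crop. The stop is up. Going down on the second.

```bash
python3 -m pendant '[{"claw":0.7,"dx":0,"dy":-4,"dz":-40,"twist":0},{"claw":0.7,"dx":0,"dy":-4,"dz":-70,"twist":0},{"claw":0.7,"dx":0,"dy":-4,"dz":-86,"twist":0},{"claw":0.7,"dx":0,"dy":-4,"dz":-86,"twist":0},{"claw":0,"dx":0,"dy":-4,"dz":-86,"twist":0},{"claw":0,"dx":0,"dy":-4,"dz":-86,"twist":0},{"claw":0,"dx":0,"dy":-4,"dz":-86,"twist":0},{"claw":0,"dx":0,"dy":-4,"dz":-86,"twist":0}]' 50; python3 -m pendant '[{"claw":0,"dx":0,"dy":0,"dz":0,"twist":0},{"claw":0,"dx":0,"dy":0,"dz":0,"twist":0},{"claw":0,"dx":0,"dy":0,"dz":0,"twist":0}]'
```

```text
clock: 21.8
tool_pos: [0.5793, -0.3516, 0.0092]
eef_rot: [0.753, 0.659, 0.0, 0.001]
contact_force: [0.3, 0.2, 0.6]
opening: 0.361
finger_force: 0.0
clock: 22.1
tool_pos: [0.5792, -0.3515, 0.0085]
eef_rot: [0.753, 0.658, 0.0, 0.0]
contact_force: [1.5, -0.3, 2.6]
opening: 0.199
finger_force: 50.0
```

```bash
python3 -m pendant '[{"claw":0,"dx":0,"dy":0,"dz":25,"twist":0},{"claw":0,"dx":0,"dy":0,"dz":64,"twist":0},{"claw":0,"dx":-40,"dy":30,"dz":64,"twist":0.053},{"claw":0,"dx":-80,"dy":60,"dz":64,"twist":0.053},{"claw":0,"dx":-115,"dy":90,"dz":64,"twist":0.053},{"claw":0,"dx":-132,"dy":123,"dz":64,"twist":0.053},{"claw":0,"dx":-132,"dy":123,"dz":64,"twist":0.053},{"claw":0,"dx":-132,"dy":123,"dz":64,"twist":0.053}]' 50
cat >> h.py <<'E'
def heldR():
    im,d=eyes.snapshot("top"); C=cloud("top",d);g=im.astype(int)
    m=(g.min(2)>120)&(C[...,2]>.06)&(C[...,2]<.1)&(C[...,1]<-.06)&(C[...,1]>-.2)&(abs(C[...,0]-.45)<.05)
    n,l,st,c=rect(m);i=1+np.argmax(st[1:,4]);vv,uu=np.where(l==i)
    P=np.array([atz("top",u,v,.084)[:2] for u,v in zip(uu,vv)]);a=axis(P);Q=C[l==i]
    print(a,P.max(0),"x at y-.041",a[0][0]-np.tan(a[1])*(-.041-a[0][1]),"slope",np.polyfit(Q[:,1],Q[:,2],1), "z at tip",np.median(Q[Q[:,1]>Q[:,1].max()-.03][:,2]))
    print(r.get_state()["tool_pos"])
E
python3 -c "
from h import *
heldR()"
```

```text
clock: 22.9
tool_pos: [0.4467, -0.2276, 0.0721]
eef_rot: [0.734, 0.679, -0.0, -0.0]
contact_force: [-0.1, -0.5, -1.7]
opening: 0.199
finger_force: 50.0
(array([ 0.45201218, -0.14377635]), np.float64(-0.07933481949526772), np.float64(0.11229707788233562), np.float64(0.017592327699710697)) [ 0.46241053 -0.08806969] x at y-.041 0.46018307195065244 slope [-0.02241237  0.08152268] z at tip 0.08391977651700494
[ 0.44747947 -0.22877265  0.07207051]
```

```bash
python3 -m pendant '[{"claw":0,"dx":2,"dy":15,"dz":0,"twist":0},{"claw":0,"dx":4,"dy":30,"dz":0,"twist":0},{"claw":0,"dx":5,"dy":42,"dz":0,"twist":0},{"claw":0,"dx":6,"dy":52,"dz":0,"twist":0},{"claw":0,"dx":6,"dy":60,"dz":0,"twist":0},{"claw":0,"dx":7,"dy":68,"dz":0,"twist":0},{"claw":0,"dx":7,"dy":76,"dz":0,"twist":0},{"claw":0,"dx":7,"dy":76,"dz":0,"twist":0}]' 50
```

```text
clock: 23.75
tool_pos: [0.4538, -0.1509, 0.0721]
eef_rot: [0.734, 0.679, 0.0, -0.0]
contact_force: [0.1, 0.4, -1.8]
opening: 0.2
finger_force: 50.0
```

```bash
python3 -m pendant '[{"claw":0,"dx":1,"dy":15,"dz":0,"twist":0},{"claw":0,"dx":2,"dy":30,"dz":0,"twist":0},{"claw":0,"dx":4,"dy":45,"dz":0,"twist":0},{"claw":0,"dx":5,"dy":60,"dz":0,"twist":0},{"claw":0,"dx":6,"dy":75,"dz":0,"twist":0},{"claw":0,"dx":7,"dy":86,"dz":0,"twist":0},{"claw":0,"dx":7,"dy":86,"dz":0,"twist":0}]' 50
```

```text
clock: 24.45
tool_pos: [0.4611, -0.0647, 0.0721]
eef_rot: [0.734, 0.679, 0.001, -0.0]
contact_force: [0.1, -0.5, -2.5]
opening: 0.201
finger_force: 50.0
```

```bash
python3 -m pendant '[{"claw":0.4,"dx":0,"dy":0,"dz":0,"twist":0},{"claw":0.4,"dx":0,"dy":0,"dz":0,"twist":0},{"claw":0.4,"dx":0,"dy":0,"dz":0,"twist":0},{"claw":0.4,"dx":-2,"dy":-20,"dz":0,"twist":0},{"claw":0.4,"dx":-3,"dy":-42,"dz":-3,"twist":0},{"claw":0.4,"dx":-3,"dy":-42,"dz":-3,"twist":0},{"claw":0.4,"dx":-3,"dy":-42,"dz":-3,"twist":0},{"claw":0,"dx":-3,"dy":-42,"dz":-3,"twist":0}]' 40;python3 -m pendant '[{"claw":0,"dx":0,"dy":0,"dz":0,"twist":0},{"claw":0,"dx":0,"dy":0,"dz":0,"twist":0},{"claw":0,"dx":0,"dy":0,"dz":0,"twist":0}]' 40; python3 -m pendant '[{"claw":0,"dx":1,"dy":12,"dz":0,"twist":0},{"claw":0,"dx":2,"dy":24,"dz":0,"twist":0},{"claw":0,"dx":3,"dy":36,"dz":0,"twist":0},{"claw":0,"dx":4,"dy":46,"dz":0,"twist":0},{"claw":0,"dx":4,"dy":52,"dz":0,"twist":0},{"claw":0,"dx":4,"dy":52,"dz":0,"twist":0}]' 40
```

```text
clock: 25.25
tool_pos: [0.4579, -0.1072, 0.0692]
eef_rot: [0.734, 0.679, 0.0, -0.0]
contact_force: [0.1, 1.1, -1.6]
opening: 0.333
finger_force: 0.0
clock: 25.55
tool_pos: [0.4579, -0.1073, 0.0691]
eef_rot: [0.734, 0.679, 0.0, -0.0]
contact_force: [-0.8, 1.3, -0.0]
opening: 0.203
finger_force: 40.0
clock: 26.15
tool_pos: [0.462, -0.0541, 0.0692]
eef_rot: [0.734, 0.679, 0.001, -0.0]
contact_force: [-0.8, 3.5, 3.2]
opening: 0.202
finger_force: 40.0
```

```bash
python3 -m pendant '[{"claw":0.4,"dx":0,"dy":0,"dz":0,"twist":0},{"claw":0.4,"dx":0,"dy":0,"dz":0,"twist":0},{"claw":0.4,"dx":0,"dy":0,"dz":0,"twist":0},{"claw":0.4,"dx":-2,"dy":-20,"dz":0,"twist":0},{"claw":0.4,"dx":-2,"dy":-20,"dz":50,"twist":0},{"claw":0.5,"dx":-2,"dy":-20,"dz":100,"twist":0},{"claw":0.5,"dx":7,"dy":60,"dz":100,"twist":0},{"claw":0.5,"dx":7,"dy":121,"dz":100,"twist":0}]'; python3 -m pendant '[{"claw":0.5,"dx":0,"dy":48,"dz":0,"twist":0},{"claw":0.5,"dx":0,"dy":50,"dz":0,"twist":0},{"claw":0.5,"dx":0,"dy":50,"dz":0,"twist":0}]'
python3 - <<'E'
from h import *
s=r.get_state();print(s["tool_pos"],s["eef_rot"])
im,d=eyes.snapshot("side");C=cloud("side",d);g=im.astype(int)
m=(g.min(2)>110)&(C[...,2]>.055)&(C[...,2]<.1)&(C[...,1]>.065)&(C[...,1]<.2)&(abs(C[...,0]-.47)<.05)
print(m.sum(),C[m].max(0),C[m].min(0))
E
```

```text
clock: 26.95
tool_pos: [0.4691, 0.0214, 0.1706]
eef_rot: [0.738, 0.675, 0.002, 0.002]
contact_force: [0.3, 1.7, 0.3]
opening: 0.5
finger_force: 0.0
clock: 27.25
tool_pos: [0.4668, 0.0746, 0.169]
eef_rot: [0.734, 0.679, -0.0, -0.0]
contact_force: [-0.2, -0.1, -0.2]
opening: 0.502
finger_force: 0.0
[0.46680722 0.07460907 0.16898506] [ 7.33717038e-01  6.79455129e-01 -5.12859324e-05 -1.83318819e-04]
81 [0.48409749 0.13024266 0.08478679] [0.4639331  0.06875486 0.06432793]
```

```bash
python3 -m pendant '[{"claw":0.5,"dx":2,"dy":-3,"dz":-45,"twist":0},{"claw":0.5,"dx":2,"dy":-3,"dz":-80,"twist":0},{"claw":0.5,"dx":2,"dy":-3,"dz":-99,"twist":0},{"claw":0.5,"dx":2,"dy":-3,"dz":-99,"twist":0},{"claw":0,"dx":2,"dy":-3,"dz":-99,"twist":0},{"claw":0,"dx":2,"dy":-3,"dz":-99,"twist":0},{"claw":0,"dx":2,"dy":-3,"dz":-99,"twist":0},{"claw":0,"dx":2,"dy":-3,"dz":-99,"twist":0}]' 50; python3 -m pendant '[{"claw":0,"dx":0,"dy":0,"dz":1,"twist":0},{"claw":0,"dx":2,"dy":20,"dz":1,"twist":0},{"claw":0,"dx":3,"dy":40,"dz":1,"twist":0},{"claw":0,"dx":5,"dy":60,"dz":1,"twist":0},{"claw":0,"dx":7,"dy":85,"dz":1,"twist":0},{"claw":0,"dx":9,"dy":110,"dz":1,"twist":0},{"claw":0,"dx":11,"dy":135,"dz":3,"twist":0},{"claw":0,"dx":12,"dy":150,"dz":5,"twist":0}]'
```

```text
clock: 28.1
tool_pos: [0.47, 0.0704, 0.0711]
eef_rot: [0.735, 0.678, 0.001, 0.001]
contact_force: [0.4, 0.0, 1.6]
opening: 0.198
finger_force: 49.8
clock: 28.9
tool_pos: [0.4807, 0.2231, 0.0752]
eef_rot: [0.734, 0.679, 0.001, -0.001]
contact_force: [0.1, -0.1, -1.5]
opening: 0.194
finger_force: 49.8
```

```bash
python3 -m pendant '[{"claw":0,"dx":20,"dy":40,"dz":2,"twist":0},{"claw":0,"dx":45,"dy":75,"dz":2,"twist":0},{"claw":0,"dx":75,"dy":101,"dz":2,"twist":0},{"claw":0,"dx":84,"dy":101,"dz":2,"twist":0},{"claw":0,"dx":84,"dy":101,"dz":0,"twist":0},{"claw":0,"dx":84,"dy":101,"dz":0,"twist":0}]'
cat >> h.py <<'E'
def heldL():
    im,d=eyes.snapshot("top");C=cloud("top",d);g=im.astype(int)
    m=(g.min(2)>100)&(C[...,2]>.05)&(C[...,2]<.11)&(C[...,1]>.13)&(C[...,1]<.5)&(abs(C[...,0]-.5)<.14)
    n,l,st,c=rect(m)
    for i in range(1,n):
        if st[i,4]>30: Q=C[l==i];print(st[i,4],Q.min(0).round(3),Q.max(0).round(3),np.polyfit(Q[:,1],Q[:,2],1).round(3))
    print(r.get_state()["tool_pos"]); print("H",heaters(im,d))
E
python3 -c "
from h import *
heldL()"
```

```text
clock: 29.5
tool_pos: [0.5637, 0.3188, 0.0741]
eef_rot: [0.735, 0.678, -0.002, 0.0]
contact_force: [-0.7, 0.1, -4.0]
opening: 0.199
finger_force: 49.8
408 [0.544 0.178 0.069] [0.574 0.313 0.089] [0.016 0.079]
[0.56347992 0.31902332 0.07430889]
H [(array([ 0.3796, -0.303 ]), np.float64(-0.237), np.float64(0.197), np.float64(0.019), 0.0218, np.int32(557))]
```

```bash
python3 -m pendant '[{"claw":0,"dx":0,"dy":4,"dz":-30,"twist":0},{"claw":0,"dx":0,"dy":4,"dz":-50,"twist":0},{"claw":0,"dx":0,"dy":4,"dz":-58,"twist":0},{"claw":0,"dx":0,"dy":4,"dz":-61,"twist":0},{"claw":0,"dx":0,"dy":4,"dz":-64,"twist":0},{"claw":0,"dx":0,"dy":4,"dz":-64,"twist":0}]';python3 -m pendant '[{"claw":0,"dx":0,"dy":0,"dz":-1,"twist":0},{"claw":0,"dx":0,"dy":0,"dz":-1,"twist":0}]'
```

```text
clock: 30.15
tool_pos: [0.5654, 0.3253, 0.0117]
eef_rot: [0.735, 0.678, 0.0, 0.0]
contact_force: [0.5, -1.5, -2.7]
opening: 0.195
finger_force: 49.8
clock: 30.35
tool_pos: [0.5657, 0.3255, 0.0113]
eef_rot: [0.735, 0.678, 0.001, 0.0]
contact_force: [-0.9, -2.1, 2.8]
opening: 0.201
finger_force: 49.8
```

```bash
python3 -m pendant '[{"claw":0.4,"dx":0,"dy":0,"dz":0,"twist":0},{"claw":0.4,"dx":0,"dy":0,"dz":0,"twist":0},{"claw":0.4,"dx":0,"dy":0,"dz":0,"twist":0},{"claw":0.4,"dx":0,"dy":0,"dz":30,"twist":0},{"claw":0.4,"dx":0,"dy":0,"dz":80,"twist":0},{"claw":0.7,"dx":-10,"dy":0,"dz":130,"twist":0},{"claw":0.7,"dx":-20,"dy":0,"dz":170,"twist":0},{"claw":0.7,"dx":-40,"dy":-40,"dz":190,"twist":0}]'; python3 -m pendant '[{"claw":0.7,"dx":-80,"dy":-375,"dz":10,"twist":0},{"claw":0.7,"dx":-80,"dy":-375,"dz":10,"twist":0},{"claw":0.7,"dx":-80,"dy":-375,"dz":10,"twist":-0.157},{"claw":0.7,"dx":-80,"dy":-375,"dz":10,"twist":-0.157},{"claw":0.7,"dx":-80,"dy":-375,"dz":10,"twist":-0.157},{"claw":0.7,"dx":-80,"dy":-375,"dz":10,"twist":-0.157},{"claw":0.7,"dx":-80,"dy":-375,"dz":10,"twist":-0.157},{"claw":0.7,"dx":-80,"dy":-375,"dz":10,"twist":-0.157}]'
python3 - <<'E'
from h import *
im,d=eyes.snapshot("top")
for h in heaters(im,d): print("H",h)
s=r.get_state();print(s["tool_pos"],s["eef_rot"])
E
```

```text
clock: 31.15
tool_pos: [0.5265, 0.293, 0.2043]
eef_rot: [0.732, 0.681, 0.007, -0.001]
contact_force: [-0.1, -0.5, -0.1]
opening: 0.646
finger_force: 0.0
clock: 31.95
tool_pos: [0.4438, -0.0933, 0.2103]
eef_rot: [0.787, 0.617, -0.001, 0.0]
contact_force: [0.4, -0.7, -0.2]
opening: 0.703
finger_force: 0.0
[ 0.44219316 -0.09883215  0.21017316] [ 0.78918137  0.61415344 -0.00254836  0.00134729]
```

```bash
python3 -m pendant '[{"claw":0.7,"dx":-72,"dy":-245,"dz":0,"twist":0},{"claw":0.7,"dx":-72,"dy":-245,"dz":-20,"twist":0},{"claw":0.7,"dx":-72,"dy":-245,"dz":-40,"twist":0},{"claw":0.7,"dx":-72,"dy":-245,"dz":-60,"twist":0},{"claw":0.7,"dx":-72,"dy":-245,"dz":-80,"twist":0},{"claw":0.7,"dx":-72,"dy":-245,"dz":-100,"twist":0},{"claw":0.7,"dx":-72,"dy":-245,"dz":-120,"twist":0},{"claw":0.7,"dx":-72,"dy":-245,"dz":-120,"twist":0}]'
python3 - <<'E'
from h import *
im,d=eyes.snapshot("top")
for h in heaters(im,d): print("H",h)
im,d=eyes.snapshot("side"); cv2.imwrite("pics/s5.png",cv2.resize(im[130:310,180:460],(784,504)))
s=r.get_state();print(s["tool_pos"],s["eef_rot"])
E
```

```text
clock: 32.8
tool_pos: [0.3717, -0.3341, 0.0878]
eef_rot: [0.786, 0.618, -0.001, -0.002]
contact_force: [0.0, -0.6, 0.7]
opening: 0.699
finger_force: 0.0
H (array([ 0.3923, -0.2523]), np.float64(-0.227), np.float64(0.092), np.float64(0.018), 0.0215, np.int32(238))
[ 0.37367196 -0.33397221  0.09032327] [ 7.85414819e-01  6.18969692e-01  2.44439350e-04 -1.51700976e-04]
```

View pics/s5.png

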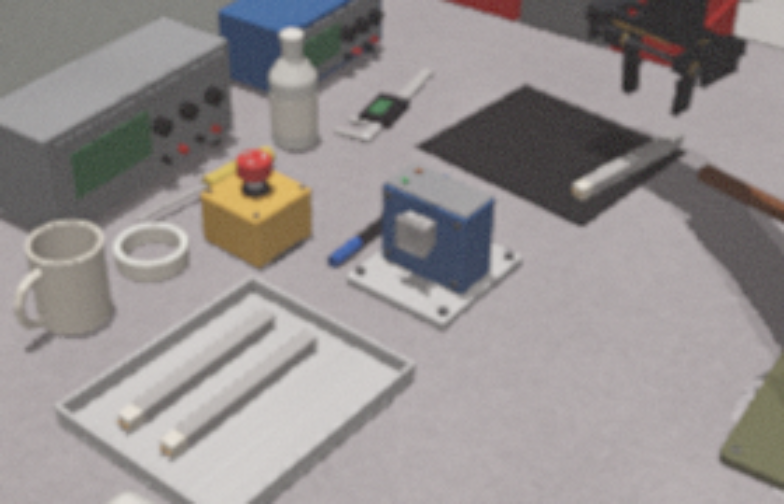

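Two heaters lie flat, side by side, in the tray. The third is unmoved.

```bash
python3 -m pendant '[{"claw":0.7,"dx":-2,"dy":-8,"dz":-40,"twist":0},{"claw":0.7,"dx":-2,"dy":-8,"dz":-70,"twist":0},{"claw":0.7,"dx":-2,"dy":-8,"dz":-81,"twist":0},{"claw":0.7,"dx":-2,"dy":-8,"dz":-81,"twist":0},{"claw":0,"dx":-2,"dy":-8,"dz":-81,"twist":0},{"claw":0,"dx":-2,"dy":-8,"dz":-81,"twist":0},{"claw":0,"dx":-2,"dy":-8,"dz":-81,"twist":0},{"claw":0,"dx":-2,"dy":-8,"dz":-81,"twist":0}]' 50; python3 -m pendant '[{"claw":0,"dx":0,"dy":0,"dz":0,"twist":0},{"claw":0,"dx":0,"dy":0,"dz":0,"twist":0},{"claw":0,"dx":0,"dy":0,"dz":0,"twist":0}]'
```

```text
clock: 33.7
tool_pos: [0.3715, -0.3429, 0.0099]
eef_rot: [0.786, 0.619, 0.0, 0.001]
contact_force: [1.1, 0.1, 0.6]
opening: 0.364
finger_force: 0.0
clock: 34.0
tool_pos: [0.3714, -0.3428, 0.0093]
eef_rot: [0.786, 0.618, 0.0, 0.0]
contact_force: [1.0, -0.3, 3.8]
opening: 0.197
finger_force: 50.0
```

```bash
python3 -m pendant '[{"claw":0,"dx":0,"dy":0,"dz":25,"twist":0},{"claw":0,"dx":0,"dy":0,"dz":63,"twist":0},{"claw":0,"dx":25,"dy":30,"dz":63,"twist":0.08},{"claw":0,"dx":50,"dy":60,"dz":63,"twist":0.157},{"claw":0,"dx":76,"dy":90,"dz":63,"twist":0.157},{"claw":0,"dx":76,"dy":115,"dz":63,"twist":0.157},{"claw":0,"dx":76,"dy":115,"dz":63,"twist":0.157},{"claw":0,"dx":76,"dy":115,"dz":63,"twist":0.157}]' 50;python3 -c "
from h import *
heldR()"
```

```text
clock: 34.8
tool_pos: [0.4464, -0.2273, 0.0717]
eef_rot: [0.734, 0.679, -0.001, -0.001]
contact_force: [-0.8, -0.8, -3.6]
opening: 0.196
finger_force: 50.0
(array([ 0.45153231, -0.14267173]), np.float64(-0.07657980952526786), np.float64(0.11438632362866288), np.float64(0.017680742984126776)) [ 0.46240813 -0.08577099] x at y-.041 0.45933356508682827 slope [-0.01824078  0.0806932 ] z at tip 0.08250467657277033
[ 0.44630312 -0.22844006  0.07180495]
```

```bash
python3 -m pendant '[{"claw":0,"dx":3,"dy":15,"dz":1,"twist":0},{"claw":0,"dx":5,"dy":30,"dz":1,"twist":0},{"claw":0,"dx":6,"dy":42,"dz":1,"twist":0},{"claw":0,"dx":7,"dy":52,"dz":1,"twist":0},{"claw":0,"dx":7,"dy":60,"dz":1,"twist":0},{"claw":0,"dx":8,"dy":68,"dz":1,"twist":0},{"claw":0,"dx":8,"dy":76,"dz":1,"twist":0},{"claw":0,"dx":8,"dy":76,"dz":1,"twist":0}]' 50
```

```text
clock: 35.65
tool_pos: [0.4552, -0.1502, 0.0731]
eef_rot: [0.734, 0.679, 0.0, -0.0]
contact_force: [0.0, -0.4, -2.9]
opening: 0.202
finger_force: 50.0
```

```bash
python3 -m pendant '[{"claw":0,"dx":1,"dy":15,"dz":0,"twist":0},{"claw":0,"dx":2,"dy":30,"dz":0,"twist":0},{"claw":0,"dx":4,"dy":45,"dz":0,"twist":0},{"claw":0,"dx":5,"dy":60,"dz":0,"twist":0},{"claw":0,"dx":6,"dy":75,"dz":0,"twist":0},{"claw":0,"dx":7,"dy":86,"dz":0,"twist":0},{"claw":0,"dx":7,"dy":86,"dz":0,"twist":0}]' 50
```

```text
clock: 36.35
tool_pos: [0.4622, -0.064, 0.0731]
eef_rot: [0.734, 0.679, 0.0, -0.0]
contact_force: [-0.7, 0.4, -2.7]
opening: 0.197
finger_force: 50.0
```

```bash
python3 -m pendant '[{"claw":0.4,"dx":0,"dy":0,"dz":0,"twist":0},{"claw":0.4,"dx":0,"dy":0,"dz":0,"twist":0},{"claw":0.4,"dx":0,"dy":0,"dz":0,"twist":0},{"claw":0.4,"dx":-2,"dy":-20,"dz":0,"twist":0},{"claw":0.4,"dx":-4,"dy":-42,"dz":-4,"twist":0},{"claw":0.4,"dx":-4,"dy":-42,"dz":-4,"twist":0},{"claw":0.4,"dx":-4,"dy":-42,"dz":-4,"twist":0},{"claw":0,"dx":-4,"dy":-42,"dz":-4,"twist":0}]' 40;python3 -m pendant '[{"claw":0,"dx":0,"dy":0,"dz":0,"twist":0},{"claw":0,"dx":0,"dy":0,"dz":0,"twist":0},{"claw":0,"dx":0,"dy":0,"dz":0,"twist":0}]' 40; python3 -m pendant '[{"claw":0,"dx":1,"dy":12,"dz":0,"twist":0},{"claw":0,"dx":2,"dy":24,"dz":0,"twist":0},{"claw":0,"dx":3,"dy":36,"dz":0,"twist":0},{"claw":0,"dx":4,"dy":46,"dz":0,"twist":0},{"claw":0,"dx":4,"dy":51,"dz":0,"twist":0},{"claw":0,"dx":4,"dy":51,"dz":0,"twist":0}]' 40
```

```text
clock: 37.15
tool_pos: [0.4584, -0.1066, 0.0692]
eef_rot: [0.734, 0.679, 0.0, -0.0]
contact_force: [0.6, 0.7, -0.1]
opening: 0.334
finger_force: 0.0
clock: 37.45
tool_pos: [0.4585, -0.1066, 0.0692]
eef_rot: [0.734, 0.679, 0.0, -0.0]
contact_force: [0.9, 1.7, 0.9]
opening: 0.198
finger_force: 40.0
clock: 38.05
tool_pos: [0.4625, -0.0549, 0.0692]
eef_rot: [0.734, 0.679, 0.001, -0.0]
contact_force: [-0.7, 1.3, 4.7]
opening: 0.201
finger_force: 40.0
```

```bash
python3 -m pendant '[{"claw":0.4,"dx":0,"dy":0,"dz":0,"twist":0},{"claw":0.4,"dx":0,"dy":0,"dz":0,"twist":0},{"claw":0.4,"dx":0,"dy":0,"dz":0,"twist":0},{"claw":0.4,"dx":-2,"dy":-20,"dz":0,"twist":0},{"claw":0.4,"dx":-2,"dy":-20,"dz":50,"twist":0},{"claw":0.5,"dx":-2,"dy":-20,"dz":100,"twist":0},{"claw":0.5,"dx":7,"dy":60,"dz":100,"twist":0},{"claw":0.5,"dx":7,"dy":121,"dz":100,"twist":0}]'; python3 -m pendant '[{"claw":0.5,"dx":0,"dy":48,"dz":0,"twist":0},{"claw":0.5,"dx":0,"dy":50,"dz":0,"twist":0},{"claw":0.5,"dx":0,"dy":50,"dz":0,"twist":0}]'
python3 - <<'E'
from h import *
s=r.get_state();print(s["tool_pos"],s["eef_rot"])
im,d=eyes.snapshot("side");C=cloud("side",d);g=im.astype(int)
m=(g.min(2)>110)&(C[...,2]>.055)&(C[...,2]<.1)&(C[...,1]>.065)&(C[...,1]<.2)&(abs(C[...,0]-.47)<.05)
print(m.sum(),C[m].max(0),C[m].min(0))
E
```

```text
clock: 38.85
tool_pos: [0.4695, 0.0217, 0.1706]
eef_rot: [0.737, 0.675, 0.002, 0.002]
contact_force: [1.3, 1.2, -0.4]
opening: 0.499
finger_force: 0.0
clock: 39.15
tool_pos: [0.4672, 0.0744, 0.1689]
eef_rot: [0.734, 0.68, -0.0, -0.0]
contact_force: [0.0, -0.2, 0.1]
opening: 0.502
finger_force: 0.0
[0.46718993 0.07443366 0.16889346] [ 7.33624481e-01  6.79555023e-01 -8.41702300e-05 -2.91674419e-04]
74 [0.4848101  0.12773983 0.08616944] [0.46481983 0.09223114 0.0648128 ]
```

```bash
python3 -m pendant '[{"claw":0.5,"dx":2,"dy":-3,"dz":-45,"twist":0},{"claw":0.5,"dx":2,"dy":-3,"dz":-80,"twist":0},{"claw":0.5,"dx":2,"dy":-3,"dz":-99,"twist":0},{"claw":0.5,"dx":2,"dy":-3,"dz":-99,"twist":0},{"claw":0,"dx":2,"dy":-3,"dz":-99,"twist":0},{"claw":0,"dx":2,"dy":-3,"dz":-99,"twist":0},{"claw":0,"dx":2,"dy":-3,"dz":-99,"twist":0},{"claw":0,"dx":2,"dy":-3,"dz":-99,"twist":0}]' 50; python3 -m pendant '[{"claw":0,"dx":0,"dy":0,"dz":1,"twist":0},{"claw":0,"dx":2,"dy":20,"dz":1,"twist":0},{"claw":0,"dx":3,"dy":40,"dz":1,"twist":0},{"claw":0,"dx":5,"dy":60,"dz":1,"twist":0},{"claw":0,"dx":7,"dy":85,"dz":1,"twist":0},{"claw":0,"dx":9,"dy":110,"dz":1,"twist":0},{"claw":0,"dx":11,"dy":135,"dz":3,"twist":0},{"claw":0,"dx":12,"dy":150,"dz":5,"twist":0}]'
```

```text
clock: 40.0
tool_pos: [0.4705, 0.07, 0.0711]
eef_rot: [0.735, 0.678, 0.001, 0.001]
contact_force: [1.5, 0.2, 3.2]
opening: 0.197
finger_force: 49.8
clock: 40.8
tool_pos: [0.4811, 0.2227, 0.0751]
eef_rot: [0.734, 0.679, 0.0, -0.001]
contact_force: [0.9, -0.4, -3.3]
opening: 0.198
finger_force: 49.8
```

```bash
python3 -m pendant '[{"claw":0,"dx":2,"dy":40,"dz":2,"twist":0},{"claw":0,"dx":-8,"dy":75,"dz":2,"twist":0},{"claw":0,"dx":-20,"dy":105,"dz":2,"twist":0},{"claw":0,"dx":-26,"dy":110,"dz":2,"twist":0},{"claw":0,"dx":-26,"dy":110,"dz":0,"twist":0},{"claw":0,"dx":-26,"dy":110,"dz":0,"twist":0}]'; python3 -c "
from h import *
heldL()"
```

```text
clock: 41.4
tool_pos: [0.4558, 0.3278, 0.0747]
eef_rot: [0.735, 0.678, -0.001, 0.001]
contact_force: [1.3, -1.0, -3.0]
opening: 0.199
finger_force: 49.8
400 [0.436 0.186 0.068] [0.46  0.321 0.09 ] [0.015 0.081]
[0.4562907  0.32742154 0.07485031]
H []
```

```bash
python3 -m pendant '[{"claw":0,"dx":0,"dy":4,"dz":-30,"twist":0},{"claw":0,"dx":0,"dy":4,"dz":-50,"twist":0},{"claw":0,"dx":0,"dy":4,"dz":-58,"twist":0},{"claw":0,"dx":0,"dy":4,"dz":-61,"twist":0},{"claw":0,"dx":0,"dy":4,"dz":-64,"twist":0},{"claw":0,"dx":0,"dy":4,"dz":-64,"twist":0}]';python3 -m pendant '[{"claw":0,"dx":0,"dy":0,"dz":-1,"twist":0},{"claw":0,"dx":0,"dy":0,"dz":-1,"twist":0}]'
```

```text
clock: 42.05
tool_pos: [0.4562, 0.3337, 0.0117]
eef_rot: [0.735, 0.678, 0.0, 0.0]
contact_force: [0.5, -0.2, -2.2]
opening: 0.197
finger_force: 49.8
clock: 42.25
tool_pos: [0.4562, 0.334, 0.0112]
eef_rot: [0.735, 0.678, 0.001, 0.0]
contact_force: [-0.8, -1.7, 4.2]
opening: 0.198
finger_force: 49.8
```

```bash
python3 -m pendant '[{"claw":0.4,"dx":0,"dy":0,"dz":0,"twist":0},{"claw":0.4,"dx":0,"dy":0,"dz":0,"twist":0},{"claw":0.4,"dx":0,"dy":0,"dz":0,"twist":0},{"claw":0.4,"dx":0,"dy":0,"dz":30,"twist":0},{"claw":0.4,"dx":0,"dy":0,"dz":80,"twist":0},{"claw":0.4,"dx":0,"dy":0,"dz":130,"twist":0},{"claw":0.4,"dx":0,"dy":0,"dz":180,"twist":0},{"claw":0.4,"dx":0,"dy":-50,"dz":220,"twist":0}]'; python3 -m pendant '[{"claw":0.4,"dx":-20,"dy":-320,"dz":0,"twist":0},{"claw":0.4,"dx":-20,"dy":-320,"dz":0,"twist":0},{"claw":0.4,"dx":-20,"dy":-320,"dz":0,"twist":0},{"claw":0.4,"dx":-20,"dy":-320,"dz":0,"twist":0},{"claw":0.4,"dx":-20,"dy":-320,"dz":0,"twist":0},{"claw":0.4,"dx":-20,"dy":-320,"dz":0,"twist":0},{"claw":0.4,"dx":-20,"dy":-320,"dz":0,"twist":0},{"claw":0.4,"dx":-20,"dy":-320,"dz":0,"twist":0}]'
python3 - <<'E'
from h import *
im,d=eyes.snapshot("side"); cv2.imwrite("pics/s6.png",cv2.resize(im[130:330,160:460],(780,520)))
C=cloud("side",d); g=im.astype(int)
m=(g[...,2]>130)&(g[...,1]<90)&(abs(C[...,0]-.664)<.04)&(abs(C[...,1]-.068)<.04)
print(m.sum(),np.percentile(C[m],98,axis=0).round(4))
im,d=eyes.snapshot("top");C=cloud("top",d)
m=(C[...,2]>.014)&(C[...,2]<.05)&(abs(C[...,1]-.289)<.115)&(abs(C[...,0]-.507)<.09)
n,l,s,c=rect(m)
for i in range(1,n):
    if s[i,4]>50:
        Q=C[l==i];p=Q.mean(0)-[.507,.289,0];print(s[i,4],p.round(3),np.polyfit(Q[:,1],Q[:,2],1).round(3),np.ptp(Q[:,1]))
E
```

```text
clock: 43.05
tool_pos: [0.4561, 0.3016, 0.2251]
eef_rot: [0.732, 0.681, 0.005, -0.001]
contact_force: [0.6, -0.0, 0.5]
opening: 0.402
finger_force: 0.0
clock: 43.85
tool_pos: [0.4349, -0.0288, 0.2214]
eef_rot: [0.737, 0.676, -0.001, 0.0]
contact_force: [0.1, 1.2, 0.2]
opening: 0.401
finger_force: 0.0
67 [0.6758 0.0902 0.1093]
532 [ 0.053 -0.006  0.021] [-0.002  0.022] 0.19960965468922948
534 [-0.002 -0.005  0.022] [-0.004  0.023] 0.19972477642568826
540 [-0.056 -0.001  0.021] [-0.003  0.022] 0.19790829582509833
```

View pics/s6.png

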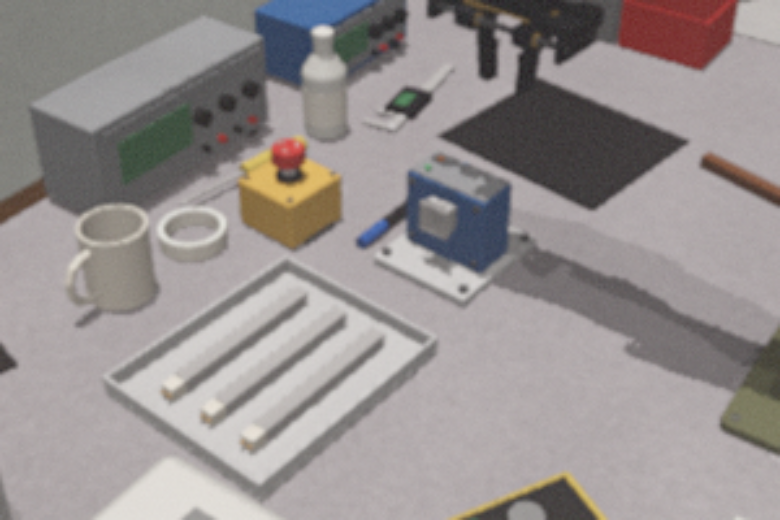

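All three heaters lie flat and side by side in the tray. The mat is empty, the stop is up and the robot is clear of everything.

```bash
python3 -c "
from h import *
print(r.finish_job())"
```

```text
the job is handed in; nothing more can be done
None
```

The job is handed in at about 44 s: the emergency stop latched and was released before any heater moved, and all three heaters went through the guide tube and now lie flat, side by side, in the tray. The hand-in returned no verdict.

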